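Clear the moulding forms and open the hardware case

TASK

Somebody has piled three wooden moulding forms on the cover of the hardware case. Clear the pile from the top down, laying each form flat, right way up, in the mould frame whose opening has its shape. When the cover is clear, turn the brass swing tab a quarter turn aside, anticlockwise seen from above, and leave it there; then lift the cover out of the case and lay it flat, grip upwards, centred on the cork pad and lined up with it.

Things in the scene. Friction and masses are not known exactly. Their poses are not given: they have to be found in the camera images.
- round_mid (a point): Round form: upright wooden disc, diameter 42 mm, 28 mm high. Point: its centre, half-way up; z up. It is the top of the pile, lying on the square form.
- square_mid (a point): Square form: wooden block 52 x 52 mm, 28 mm high. Point: its centre, half-way up; x and y along its sides, z up. Middle of the pile, lying on the oblong form.
- oblong_mid (a point): Oblong form: wooden block 76 mm long (its x), 62 mm wide (its y), 28 mm high. Point: its centre, half-way up; z up. Bottom of the pile, lying on the case's cover. The forms, all of the same brown wood, loose, under 0.15 kg, are piled roughly centred on each other, sides nearly parallel to the cover's.
- frame_round: Mould frame for the round form: fixed flat plywood plate 96 x 96 mm, 8 mm thick, lying on the table, with a round through opening of diameter 58 mm in its middle; a form laid in it rests on the table. Origin: centre of the opening, at table height; z up. The three frames change places.
- frame_square: Mould frame for the square form: fixed plywood plate 104 x 104 mm, 8 mm thick, on the table, with a square through opening 68 x 68 mm. Origin: centre of the opening at table height; x and y along its sides.
- frame_oblong: Mould frame for the oblong form: fixed plywood plate 124 mm (its x) by 110 mm (its y), 8 mm thick, on the table, with a rectangular through opening 92 mm (x) by 78 mm (y). Origin: centre of the opening at table height.
- cover_mid (a point): Case cover: loose plywood plate 200 (x) x 100 (y) x 6 mm, 0.13-0.24 kg, flush in the dark case, 2.5 mm play, top 40 mm above the table. Point: plate's centre, mid-thickness; z up. Grip bar on it: 44 (x) x 14 (y) mm, 28 mm high above the plate, middle 16 mm towards +x. Pile about 55 mm towards -x; tab at the +x end. Fixed case, 40 mm high: from here 112 mm to -x, 134 to +x, 62 to each y side.
- tab_post (a point): Upright brass post on the swing tab's free end, diameter 12 mm, from 48 to 74 mm above the table. Point: on its axis, 61 mm above the table. The tab is a flat brass bar 14 mm wide, 6 mm thick, 2 mm above the cover, its free end over the cover's +x edge; its upright pivot is 30 mm from the post's axis along this frame's +x (the frame turns with the tab).
- tab (a joint): Swing tab's angle, rad, growing anticlockwise from above. 0: along the cover's x, over the cover, holding it (starts within 0.35 of 0). 1.57: a quarter turn, aside along the case's end; clear of the cover from 1.3. Stops at -0.6 and 1.9. Light friction (1 N at the post); stays where left. Its post can be pushed, or pinched and led round the pivot; the cover then lifts straight up.
- pad: Cork pad, fixed, 230 mm (its x) by 130 mm (its y), 3 mm thick, on the table: the cover's place; the cover may lie either way round along it. Origin: centre of its underside; z up. Pad and case change sides of the table.

How it is judged:
On the way, in this order (a step that is already met when the one before it is completed fails the run):
1. the round form lies in its own frame (horizontal distance between round_mid and frame_round below 0.012 m and z of round_mid in the frame of frame_round below 0.017 m and angle between round_mid's own z axis and vertical below 0.08 rad), for 0.2 s.
2. the square form lies in its own frame (horizontal distance between square_mid and frame_square below 0.012 m and z of square_mid in the frame of frame_square below 0.017 m and angle between square_mid's own z axis and vertical below 0.08 rad), for 0.2 s.
3. the oblong form lies in its own frame (horizontal distance between oblong_mid and frame_oblong below 0.012 m and z of oblong_mid in the frame of frame_oblong below 0.017 m and angle between oblong_mid's own z axis and vertical below 0.08 rad), for 0.2 s.
4. the swing tab is turned aside (value of joint tab above 1.25 rad), for 0.2 s.
5. the cover lies on the cork pad (horizontal distance between cover_mid and pad below 0.02 m and angle between the x axis of cover_mid and the x axis of pad, either way round below 0.15 rad and z of cover_mid in the frame of pad below 0.01 m and angle between cover_mid's own z axis and vertical below 0.06 rad), for 0.2 s.
At the end, for the whole second after the job is handed in: Each form upright (0.08 rad) in its own frame's opening (within 12 mm of its centre, at most 3 mm off the table); tab past 1.25 rad; cover flat on the pad, grip up, within 20 mm of its centre and 0.15 rad of its direction; all released and at rest (all of step 1 and all of step 2 and all of step 3 and all of step 5 and value of joint tab above 1.25 rad and linear speed of each of form_round, form_square, form_oblong, cover below 0.02 m/s); the robot touches nothing.
It also fails if it takes over 115 s, if anything falls off the work surface, if the arm or the gripper's body presses on something with over 40 N, if the wrist force passes 120 N, or if a joint passes its speed limit or range.

ROBOT

A 7-joint arm with a two-finger parallel gripper is mounted at the origin on the work surface. World frame = base frame: x ahead of the robot, y to its left, z up, the work surface at z = 0. Lengths are in m, angles in rad, forces in N, time in s.
With the tool pointing down it reaches from about 0.425 to 0.925 m from the base axis. Payload 6.8 kg.
Tool frame: the origin (TCP) lies midway between the tips of the shut fingers; the grasp point (between the pads) lies 19 mm behind it (ctrl.grip_depth is the distance from the TCP to the grasp point, in m); z points along the fingers, y is the line along which they close (so a half turn about z gives the same grasp; the last joint's range is limited). The gripper opens to 88 mm and grips with 3 to 60 N. Pads are 20 mm wide; open, the fingers measure 115 mm over their backs; the gripper's body (75 mm by 178 mm) begins 61 mm behind the grasp point.
Start: joints at [-1.385, 0.477, 0.022, 1.555, -0.011, 1.109, -0.083], TCP at [0.195, 0.646, 0.223] pointing down, gripper open.
Joint ranges: [-2.96, 2.96], [-0.34, 2.1], [-1.41, 1.46], [0.24, 2.44], [-1.37, 4.51], [0.17, 1.92], [-2.96, 2.96]. Speed limits (rad/s): [2.39, 2.39, 3.14, 3.14, 3.14, 3.14, 3.14].

INTERFACE

Orientations are given as a rotation vector (axis times angle).
In Python, from workcell import ctrl, viewer, finder gives the robot as it stands.
- The arm moves only by the tool play_rows, never from a script. Its argument "moves" is a list that holds one entry, the list of rows, each a list of 7 numbers: the shift along the tool's x, y, z in m, then the turn, a rotation vector about the tool's x, y, z in rad, then the finger opening in m, from 0 to 0.0878. In form: [[[dx, dy, dz, rx, ry, rz, claw], ...]]. A call has 1 to 8 rows; each row is the pose to reach, as a shift and turn from the pose commanded when the call began, along the tool's axes at that moment; what a row does not reach only later rows make up. A row lasts 1/10 s, in which the tool goes at most 50 mm and 8.59 degrees, less where a joint would pass 70% of its speed; a pose out of reach is approached as far as the arm can. A call with a gripper value outside its range is refused whole. The fingers move at their own pace and stop on an object; "squeeze" is the grip in N (left out, the last holds). Time passes only in rows, so rows that repeat a pose let the fingers close. It gives the time, the measured TCP pose, the force, the opening and the grip force at its end, in the units of the state.
- ctrl.sense(): the state, without advancing time (a new reading comes with each control period).
- viewer.get_image(name): name is "scene" or "side" or "wrist"; returns a dict with "image" (400x640x3 uint8, blue, green, red), "z_map" (400x640 float32, m along the optical axis (not along the pixel's ray), 0 where there is no reading), "fx", "fy", "cx", "cy" (pixels), "rvec" (rotation vector, rad) and "tvec" (3), from world to camera coordinates, as OpenCV has them; the wrist camera has in their place "T_tool_cam" (4x4, takes a point from camera to tool coordinates, whose origin is the TCP and whose axes are the flange's). Camera axes: x right, y down, z forward; pixel columns grow to the right and rows downward; lengths in m; the calibration is good to about 2 mm. A picture is of the moment at which its call begins: read the wrist's pose just before it.
- ctrl.finish_job(): hands the job in; it is judged then, once.
Trained networks look in a picture, given as the dict that the camera call returned (one of the last four; its "shot" number tells which), for a name from the list of things; names that differ only in an ending like _2 or _b are one class to them, and where a whole thing is asked for, a point or a joint stands for the part that bears it (a point fixed in the world has none). Each returns a list of dicts, best first, with "score" (0 to 1); they miss things now and then, are a little off and sometimes report something else, mostly with a low value. They report only what shows in the picture. A call takes as long as a camera call.
- finder.look_for(picture, target): "position" ([x, y, z] in m, in world coordinates, good to about 4 mm: the middle of the surface that is visible of it).
- finder.outline_of(picture, target): "mask" (400x640 bool, what is visible of it).
- finder.tip_of(picture, target): "position" ([x, y, z] in m, in world coordinates, good to about 4 mm: a listed point, or the origin of a listed thing).
The state is a dict: "time_s": time; "q": joint angles; "qd": joint speeds; "joint_efforts": joint torques, N m; "eef_pos": TCP position; "tcp_rot": TCP orientation; "force": force on the tool from outside, world axes, zero at the start; "moment": the same for the moment, N m; "opening": finger opening in m; "gripper_force": force on a finger pad.
Only numpy, scipy, OpenCV 4.12 (cv2) and the standard library are available. Lean on these libraries where they do the work, as an engineer would, in place of code of your own. Each camera call takes 0.05 s, during which the arm holds its last target. There are 200 camera calls.

## Working session

There is one attempt and no reset: what is moved stays moved. The work goes in short steps, Python scripts to look and compute and a tool call to move; the robot and the scene stay as the last step left them, time stands still between calls to the robot, and variables do not carry over. Pictures are saved under pics/ and viewed, at most 14 in all, crops included, and the job is handed in when it is done.

Besides the shell and the picture viewer there is one more tool, called as name(argument=value, ...), one argument or row to a line, values as JSON. play_rows: Moves the arm, as the interface text tells. Its arguments: {"type":"object","properties":{"moves":{"type":"array","items":{"type":"array","items":{"type":"array","items":{"type":"number"}}}},"squeeze":{"type":"number"}},"required":["moves"]}

```bash
mkdir -p pics; ls; cat > h.py <<'E'
import numpy as np, cv2
from scipy.spatial.transform import Rotation as R
from workcell import ctrl, viewer, finder
def cam(name):
    s=ctrl.sense(); p=viewer.get_image(name)
    if 'rvec' in p:
        Rw=R.from_rotvec(np.ravel(p['rvec'])).as_matrix(); T=np.eye(4); T[:3,:3]=Rw.T; T[:3,3]=-Rw.T@np.ravel(p['tvec'])
    else:
        W=np.eye(4); W[:3,:3]=R.from_rotvec(s['tcp_rot']).as_matrix(); W[:3,3]=s['eef_pos']; T=W@p['T_tool_cam']
    p['T']=T; return p
def cloud(p):
    z=p['z_map']; v,u=np.mgrid[:z.shape[0],:z.shape[1]]
    P=np.stack([(u-p['cx'])/p['fx']*z,(v-p['cy'])/p['fy']*z,z],-1)
    W=P@p['T'][:3,:3].T+p['T'][:3,3]; W[z==0]=np.nan; return W
def rect(p,mask,z0,z1):
    W=cloud(p); m=mask&(W[...,2]>z0)&(W[...,2]<z1)
    q=(W[m][:,:2]*1000).astype(np.float32); (c,s,a)=cv2.minAreaRect(q); return np.array(c)/1000,s,a,m.sum()
def best(l): return l[0] if l else None
E
cat > a.py <<'E'
from h import *
s=ctrl.sense(); print({k:np.round(v,3) for k,v in s.items()})
names=['round_mid','square_mid','oblong_mid','frame_round','frame_square','frame_oblong','cover_mid','tab_post','pad']
for n in ['scene','side']:
    p=cam(n); cv2.imwrite(f'pics/{n}0.png',p['image']); print(n,'cam at',p['T'][:3,3].round(3))
    for t in names:
        print(t,[(np.round(d['position'],3),round(d['score'],2)) for d in finder.tip_of(p,t)[:2]])
E
python3 a.py
```

```text
pics
{'time_s': np.float64(0.0), 'q': array([-1.385,  0.478,  0.022,  1.556, -0.012,  1.109, -0.083]), 'qd': array([ 0.002,  0.001, -0.001,  0.001,  0.001, -0.001, -0.001]), 'joint_efforts': array([ 0.0000e+00, -5.8287e+01,  1.5350e+00, -2.7259e+01, -5.4000e-02,
        1.7000e-02,  0.0000e+00]), 'eef_pos': array([0.195, 0.646, 0.222]), 'tcp_rot': array([-4.600e-01, -3.108e+00,  3.000e-03]), 'force': array([ 0.071,  0.135, -0.015]), 'moment': array([ 0.064,  0.025, -0.01 ]), 'gripper_force': np.float64(0.0), 'opening': np.float64(0.088)}
scene cam at [ 0.893 -0.6    0.581]
round_mid [(array([0.484, 0.176, 0.111]), 0.58)]
square_mid [(array([0.479, 0.174, 0.081]), 0.77), (array([ 0.663,  0.012, -0.004]), 0.45)]
oblong_mid [(array([0.478, 0.175, 0.055]), 0.52)]
frame_round [(array([0.484, 0.173, 0.083]), 0.69), (array([ 0.668, -0.202,  0.001]), 0.64)]
frame_square [(array([0.664, 0.009, 0.001]), 0.6)]
frame_oblong [(array([ 0.661,  0.199, -0.003]), 0.81), (array([0.452, 0.309, 0.062]), 0.4)]
cover_mid [(array([0.471, 0.225, 0.038]), 0.97)]
tab_post [(array([0.662, 0.011, 0.   ]), 0.55), (array([0.477, 0.174, 0.057]), 0.44)]
pad [(array([ 0.463, -0.216, -0.003]), 0.62)]
side cam at [ 0.376 -0.704  0.799]
round_mid [(array([0.481, 0.177, 0.111]), 0.79)]
square_mid [(array([0.484, 0.176, 0.08 ]), 0.79), (array([0.451, 0.308, 0.064]), 0.31)]
oblong_mid [(array([0.481, 0.174, 0.054]), 0.6)]
frame_round [(array([ 0.665, -0.201, -0.   ]), 0.85)]
frame_square [(array([0.663, 0.011, 0.002]), 0.68)]
frame_oblong [(array([ 0.654,  0.196, -0.   ]), 0.84)]
cover_mid [(array([0.47 , 0.229, 0.036]), 0.59)]
tab_post [(array([0.45 , 0.308, 0.066]), 0.61), (array([ 0.46 , -0.212, -0.002]), 0.37)]
pad [(array([ 0.456, -0.215, -0.001]), 0.78), (array([0.451, 0.307, 0.065]), 0.64)]
```

```bash
cat > b.py <<'E'
from h import *
# ortho top view from both cams
M=np.zeros((600,800,3),np.uint8)  # x 0.3..0.8 ->  y .45..-.45
Z=np.full((600,800),-1.)
s=1.15e-3
for n in ['scene','side']:
    p=cam(n); W=cloud(p); ok=np.isfinite(W[...,0]); 
    for t,z0,z1 in [('frame_round',.004,.012),('frame_square',.004,.012),('frame_oblong',.004,.012),('cover_mid',.034,.046),('pad',0.0005,.007),('round_mid',.117,.13),('square_mid',.09,.1),('oblong_mid',.062,.074),('tab_post',.065,.08),('tab_post',.045,.06)]:
        o=finder.outline_of(p,t)
        if o:
            c,sz,a,k=rect(p,o[0]['mask'],z0,z1) if (o[0]['mask']&(W[...,2]>z0)&(W[...,2]<z1)).sum()>5 else (np.zeros(2),(0,0),0,0)
            print(n,t,c.round(4),np.round(sz,1),round(a,1),k,round(o[0]['score'],2))
    im=p['image']
    for (x,y,z),c in zip(W[ok],im[ok]):
        j=int((.47-y)/s*.98); i=int((.85-x)/s)
        if 0<=i<600 and 0<=j<800 and z>Z[i,j]: Z[i,j]=z; M[i,j]=c
M=cv2.resize(M[:500],(800,500)); cv2.imwrite('pics/top.png',M)
E
python3 b.py
```

```text
scene frame_round [ 0.6704 -0.201 ] [96.7 98. ] 6.6 1590 0.94
scene frame_square [0.6604 0.0099] [103.7 108.8] 15.6 840 0.87
scene frame_oblong [0.6581 0.199 ] [109.6 128.5] 12.4 564 0.88
scene cover_mid [0.4721 0.223 ] [101.9 206.1] 16.2 507 0.72
scene pad [ 0.4612 -0.2114] [133.  232.6] 0.2 5025 0.84
scene round_mid [0.4855 0.1732] [38.8 39.1] 42.7 119 0.58
scene square_mid [0.4869 0.1691] [50.9 45.6] 14.0 119 0.78
scene oblong_mid [0.4892 0.1566] [60.9 42.5] 19.1 118 0.72
side frame_round [ 0.6671 -0.2011] [97.1 96.9] 5.9 1198 0.78
side frame_square [0.657  0.0103] [106.  108.4] 15.3 789 0.76
side frame_oblong [0.6548 0.1994] [112.1 129.4] 11.8 613 0.82
side cover_mid [0.4673 0.2263] [101.5 204.8] 15.9 802 0.63
side round_mid [0.481  0.1732] [40.1 43.4] 34.1 177 0.64
side square_mid [0.4773 0.1581] [37.7 63.6] 67.5 129 0.84
side oblong_mid [0.4681 0.1542] [46.  87.3] 57.6 185 0.7
side tab_post [0. 0.] [0 0] 0 0 0.7
side tab_post [0. 0.] [0 0] 0 0 0.7
```

View pics/scene0.png

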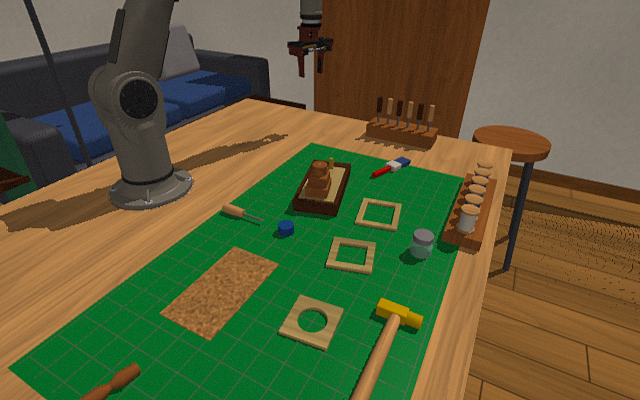

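```bash
cat >> h.py <<'E'
def plan(*ts):
    """targets (x,y,z,yaw_deg of tool y axis, mod 180) -> rows in current tool axes"""
    s=ctrl.sense(); R0=R.from_rotvec(s['tcp_rot']); p0=np.array(s['eef_pos']); m=R0.as_matrix()
    y0=np.degrees(np.arctan2(m[1,1],m[0,1])); print('now',p0.round(4),'yaw',y0.round(2),'z',m[:,2].round(3),'op',s['opening'],'F',np.round(s['force'],1),'t',s['time_s'])
    for x,y,z,yaw in ts:
        d=(yaw-y0+90)%180-90; a=np.radians(y0+d)
        yv=np.array([np.cos(a),np.sin(a),0]); zv=np.array([0,0,-1.]); Rt=R.from_matrix(np.c_[np.cross(yv,zv),yv,zv])
        sh=R0.inv().apply(np.array([x,y,z])-p0); rv=(R0.inv()*Rt).as_rotvec()
        print((x,y,z,yaw),'->',sh.round(4).tolist(),rv.round(3).tolist(),'rows>=',round(max(np.linalg.norm(sh)/.05,np.degrees(np.linalg.norm(rv))/8.59),1))
E
python3 - <<'E'
from h import *
p=cam('wrist'); print(p['T_tool_cam'].round(3),p['fx'],p['T'][:3,3].round(3))
plan((.47,.205,.30,16),(.47,.205,.30,106))
E
```

```text
[[ 0.001 -0.968 -0.25   0.069]
 [ 1.     0.001 -0.    -0.001]
 [ 0.    -0.25   0.968 -0.163]
 [ 0.     0.     0.     1.   ]] 318.4582588303339 [0.13  0.665 0.385]
now [0.1955 0.6461 0.2227] yaw 73.17 z [-0.  0. -1.] op 0.08817216373956438 F [-0.4  0.1  0.5] t 2.15
(0.47, 0.205, 0.3, 16) -> [-0.3905, -0.3427, -0.0773] [0.0, -0.0, 0.998] rows>= 10.5
(0.47, 0.205, 0.3, 106) -> [-0.3905, -0.3427, -0.0773] [0.0, -0.0, -0.573] rows>= 10.5
```

View pics/top.png

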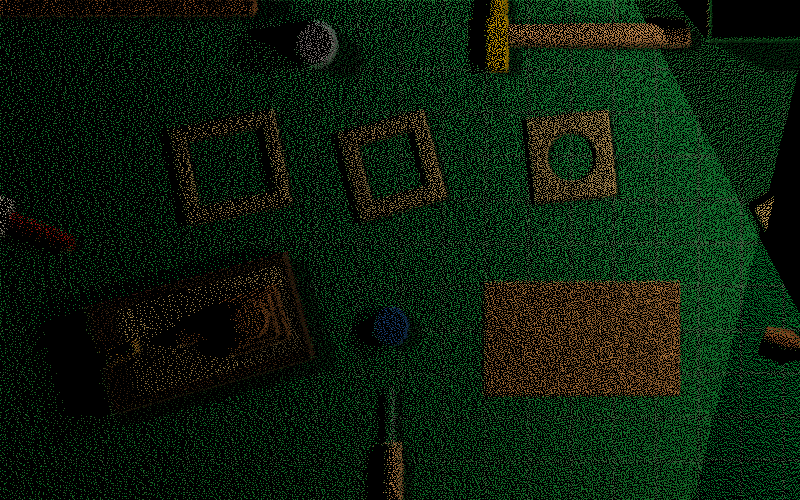

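play_rows(
  moves=[
    [[-0.39, -0.343, -0.077, 0, 0, 1.0, 0.0878], [-0.39, -0.343, -0.077, 0, 0, 1.0, 0.0878], [-0.39, -0.343, -0.077, 0, 0, 1.0, 0.0878], [-0.39, -0.343, -0.077, 0, 0, 1.0, 0.0878], [-0.39, -0.343, -0.077, 0, 0, 1.0, 0.0878], [-0.39, -0.343, -0.077, 0, 0, 1.0, 0.0878], [-0.39, -0.343, -0.077, 0, 0, 1.0, 0.0878], [-0.39, -0.343, -0.077, 0, 0, 1.0, 0.0878]],
  ],
)

```text
time_s: 2.95
eef_pos: [0.405, 0.3082, 0.282]
tcp_rot: [-1.897, -2.504, -0.002]
force: [1.4, 0.7, 0.4]
opening: 0.0877
gripper_force: 0.0
```

```bash
python3 - <<'E'
from h import *
print(ctrl.sense()['q'].round(2))
plan((.475,.195,.30,16))
E
```

```text
[-1.09  0.14  0.36  1.89 -0.06  1.12 -0.44]
now [0.405  0.3082 0.282 ] yaw 15.71 z [ 0.     0.001 -1.   ] op 0.08771676079590963 F [1.4 0.7 0.4] t 2.95
(0.475, 0.195, 0.3, 16) -> [-0.1279, 0.0368, -0.0181] [0.001, -0.001, -0.005] rows>= 2.7
```

play_rows(
  moves=[
    [[-0.128, 0.037, -0.018, 0, 0, 0, 0.0878], [-0.128, 0.037, -0.018, 0, 0, 0, 0.0878], [-0.128, 0.037, -0.018, 0, 0, 0, 0.0878], [-0.128, 0.037, -0.018, 0, 0, 0, 0.0878], [-0.128, 0.037, -0.018, 0, 0, 0, 0.0878]],
  ],
)

```text
time_s: 3.45
eef_pos: [0.4749, 0.1966, 0.2995]
tcp_rot: [-1.896, -2.505, -0.001]
force: [0.2, 0.4, -0.3]
opening: 0.0878
gripper_force: 0.0
```

```bash
cat > c.py <<'E'
from h import *
p=cam('wrist'); cv2.imwrite('pics/w1.png',p['image']); W=cloud(p)
H=W[...,2]
for t,z0,z1 in [('cover_mid',.034,.046),('round_mid',.12,.14),('square_mid',.092,.102),('oblong_mid',.064,.074)]:
    o=finder.outline_of(p,t); 
    if o: print(t,*rect(p,o[0]['mask'],z0,z1),round(o[0]['score'],2))
for z0,z1 in [(.12,.14),(.092,.102),(.064,.073)]:
    m=(H>z0)&(H<z1)&(np.hypot(W[...,0]-.482,W[...,1]-.174)<.06)
    print(z0,rect(p,m,z0,z1),np.nanmedian(H[m]))
m=(H>.0735)&(H<.08); m=(H>.055)&(H<.08)&(np.hypot(W[...,0]-.449,W[...,1]-.308)<.03)
print('post',W[m].mean(0),W[m].min(0),W[m].max(0),m.sum())
m=(H>.06)&(H<.075)&(np.hypot(W[...,0]-.464,W[...,1]-.243)<.035); print('bar',rect(p,m,.06,.075))
for t in ['tab_post','cover_mid','round_mid']: print(t,[(np.round(d['position'],3),round(d['score'],2)) for d in finder.tip_of(p,t)[:2]])
plan()
E
python3 c.py
```

```text
cover_mid [0.46966138 0.2243071 ] (101.84053039550781, 203.48216247558594) 14.905438423156738 8203 0.78
round_mid [0.48295761 0.17536864] (40.86299514770508, 39.7363395690918) 16.16966438293457 1074 0.71
square_mid [0.48290167 0.17280161] (51.858070373535156, 51.64888000488281) 14.89203929901123 591 0.89
oblong_mid [0.47932281 0.17308636] (58.71494674682617, 76.05257415771484) 16.95736312866211 626 0.68
0.12 (array([0.48282156, 0.17514   ]), (40.8062629699707, 40.54620361328125), 31.773710250854492, np.int64(1083)) 0.1245361594675563
0.092 (array([0.4829588 , 0.17262419]), (51.86886215209961, 52.03444290161133), 14.93233585357666, np.int64(683)) 0.0962472555642474
0.064 (array([0.4772641 , 0.18345216]), (61.922569274902344, 98.15596771240234), 17.651962280273438, np.int64(974)) 0.0682600156551127
post [0.45076816 0.31095459 0.07258947] [0.44483287 0.30577165 0.05638284] [0.45655085 0.31745233 0.07613113] 110
bar (array([0.46756903, 0.23564687]), (18.720014572143555, 53.85710906982422), 15.823837280273438, np.int64(466))
tab_post [(array([0.449, 0.316, 0.063]), 0.91)]
cover_mid [(array([0.472, 0.224, 0.038]), 0.8)]
round_mid []
now [0.4744 0.1976 0.2992] yaw 15.95 z [-0. -0. -1.] op 0.08776385207857121 F [0.4 1.  0.1] t 3.85
```

View pics/w1.png

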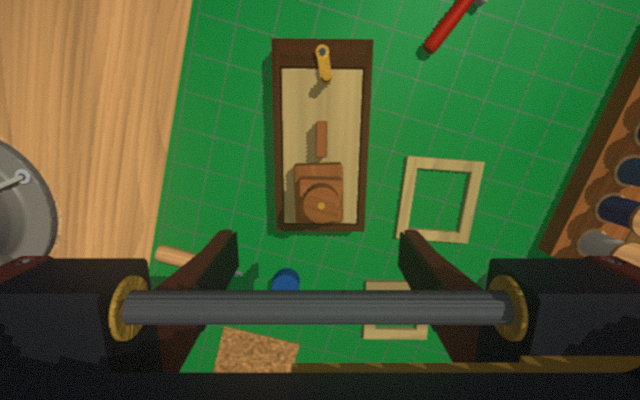

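```bash
python3 - <<'E'
from h import *
p=cam('wrist'); W=cloud(p)
for r in range(40,84,3): print(r,[f'{W[r,c,2]*1000:.0f}' for c in range(312,338,3)], W[r,324,:2].round(3))
plan((.483,.1752,.15,16),(.483,.1752,.107,16))
E
```

```text
40 ['40', '40', '40', '41', '40', '43', '40', '40', '41'] [0.436 0.354]
43 ['40', '41', '40', '40', '41', '40', '41', '41', '40'] [0.437 0.351]
46 ['41', '40', '41', '48', '48', '40', '40', '39', '41'] [0.438 0.346]
49 ['41', '41', '49', '50', '52', '50', '41', '40', '40'] [0.439 0.342]
52 ['40', '40', '49', '51', '50', '48', '40', '41', '40'] [0.44 0.34]
55 ['40', '42', '47', '50', '52', '48', '40', '39', '40'] [0.441 0.336]
58 ['40', '40', '49', '48', '49', '48', '40', '40', '41'] [0.442 0.333]
61 ['40', '42', '49', '48', '49', '48', '42', '40', '41'] [0.443 0.33 ]
64 ['42', '41', '47', '48', '49', '47', '40', '41', '41'] [0.444 0.327]
67 ['40', '39', '41', '49', '50', '50', '48', '40', '41'] [0.445 0.324]
70 ['40', '39', '39', '47', '48', '49', '49', '41', '40'] [0.446 0.321]
73 ['42', '41', '41', '49', '74', '75', '77', '42', '41'] [0.447 0.314]
76 ['42', '41', '40', '49', '74', '74', '74', '41', '41'] [0.448 0.311]
79 ['40', '42', '41', '49', '75', '75', '75', '41', '41'] [0.449 0.308]
82 ['41', '41', '41', '45', '63', '69', '48', '41', '40'] [0.45  0.306]
now [0.4745 0.1974 0.2992] yaw 15.93 z [-0. -0. -1.] op 0.0876904189453472 F [-0.6  0.2  0.5] t 3.9
(0.483, 0.1752, 0.15, 16) -> [-0.0237, 0.0021, 0.1492] [-0.0, 0.0, -0.001] rows>= 3.0
(0.483, 0.1752, 0.107, 16) -> [-0.0237, 0.0021, 0.1922] [-0.0, 0.0, -0.001] rows>= 3.9
```

play_rows(
  moves=[
    [[-0.024, 0.002, 0.05, 0, 0, 0, 0.0878], [-0.024, 0.002, 0.1, 0, 0, 0, 0.0878], [-0.024, 0.002, 0.149, 0, 0, 0, 0.0878], [-0.024, 0.002, 0.175, 0, 0, 0, 0.0878], [-0.024, 0.002, 0.192, 0, 0, 0, 0.0878], [-0.024, 0.002, 0.192, 0, 0, 0, 0.07], [-0.024, 0.002, 0.192, 0, 0, 0, 0.05], [-0.024, 0.002, 0.192, 0, 0, 0, 0.03]],
  ],
  squeeze=12,
)

```text
time_s: 4.7
eef_pos: [0.4842, 0.1749, 0.1086]
tcp_rot: [1.893, 2.506, 0.003]
force: [-0.3, 0.1, 0.1]
opening: 0.0671
gripper_force: 0.0
```

play_rows(
  moves=[
    [[0, 0, 0, 0, 0, 0, 0.03], [0, 0, 0, 0, 0, 0, 0.03], [0, 0, 0, 0, 0, 0, 0.03], [0, 0, 0, 0, 0, 0, 0.03]],
  ],
)

```text
time_s: 5.1
eef_pos: [0.4836, 0.1746, 0.1078]
tcp_rot: [1.893, 2.507, 0.001]
force: [-0.9, 0.3, 3.9]
opening: 0.0422
gripper_force: 12.0
```

```bash
python3 - <<'E'
from h import *
plan((.483,.1752,.16,16),(.665,-.200,.20,16),(.668,-.201,.3,16))
E
```

```text
now [0.4836 0.1746 0.1078] yaw 15.87 z [ 0.001  0.001 -1.   ] op 0.042210072414829596 F [-0.9  0.3  3.9] t 5.1
(0.483, 0.1752, 0.16, 16) -> [0.0008, -0.0003, -0.0522] [0.001, -0.0, -0.002] rows>= 1.0
(0.665, -0.2, 0.2, 16) -> [-0.4099, 0.0722, -0.0923] [0.001, -0.0, -0.002] rows>= 8.5
(0.668, -0.201, 0.3, 16) -> [-0.4116, 0.0749, -0.1923] [0.001, -0.0, -0.002] rows>= 9.2
```

play_rows(
  moves=[
    [[0, 0, -0.03, 0, 0, 0, 0.03], [-0.02, 0.004, -0.06, 0, 0, 0, 0.03], [-0.06, 0.011, -0.08, 0, 0, 0, 0.03], [-0.105, 0.02, -0.09, 0, 0, 0, 0.03], [-0.15, 0.028, -0.09, 0, 0, 0, 0.03], [-0.195, 0.036, -0.09, 0, 0, 0, 0.03], [-0.24, 0.044, -0.09, 0, 0, 0, 0.03], [-0.285, 0.052, -0.09, 0, 0, 0, 0.03]],
  ],
  squeeze=20,
)

```text
time_s: 5.9
eef_pos: [0.6117, -0.0871, 0.1973]
tcp_rot: [-1.893, -2.507, -0.0]
force: [-0.3, 0.6, -0.2]
opening: 0.0411
gripper_force: 20.0
```

play_rows(
  moves=[
    [[-0.045, 0.007, 0, 0, 0, 0, 0.03], [-0.09, 0.014, 0, 0, 0, 0, 0.03], [-0.13, 0.02, 0, 0, 0, 0, 0.03], [-0.16, 0.022, 0, 0, 0, 0, 0.03], [-0.175, 0.022, 0, 0, 0, 0, 0.03], [-0.175, 0.022, 0, 0, 0, 0, 0.03], [-0.175, 0.022, 0, 0, 0, 0, 0.03]],
  ],
)

```text
time_s: 6.6
eef_pos: [0.6801, -0.2462, 0.197]
tcp_rot: [-1.892, -2.507, -0.001]
force: [-0.1, 0.4, 0.1]
opening: 0.0415
gripper_force: 20.0
```

```bash
cat > fr.py <<'E'
from h import *
import sys
# measure frame: name; also the held form's position relative to tool
name=sys.argv[1]
plan(); p=cam('wrist'); cv2.imwrite(f'pics/w_{name}.png',p['image']); W=cloud(p)
o=finder.outline_of(p,name)
for d in o[:1]:
    print(name,rect(p,d['mask'],.004,.013),d['score'])
print([(np.round(d['position'],4),round(d['score'],2)) for d in finder.tip_of(p,name)[:2]])
E
python3 fr.py frame_round
```

```text
now [ 0.6801 -0.2462  0.197 ] yaw 15.92 z [-0.001  0.001 -1.   ] op 0.04146786871371337 F [-0.1  0.4  0.1] t 6.6
frame_round (array([ 0.6688288 , -0.20207692]), (96.00326538085938, 96.14493560791016), 6.23501443862915, np.int64(5640)) 0.87
[]
```

```bash
python3 - <<'E'
from h import *
plan((.6688,-.2021,.10,16),(.6688,-.2021,.012,16))
E
```

```text
now [ 0.6805 -0.2453  0.1974] yaw 16.02 z [ 0.     0.001 -1.   ] op 0.0416489009976475 F [0.4 0.2 0.8] t 6.75
(0.6688, -0.2021, 0.1, 16) -> [0.0446, 0.0007, 0.0974] [0.0, -0.001, 0.0] rows>= 2.1
(0.6688, -0.2021, 0.012, 16) -> [0.0445, 0.0006, 0.1854] [0.0, -0.001, 0.0] rows>= 3.8
```

play_rows(
  moves=[
    [[0.022, 0.0005, 0.04, 0, 0, 0, 0.03], [0.0445, 0.0005, 0.08, 0, 0, 0, 0.03], [0.0445, 0.0005, 0.12, 0, 0, 0, 0.03], [0.0445, 0.0005, 0.145, 0, 0, 0, 0.03], [0.0445, 0.0005, 0.165, 0, 0, 0, 0.03], [0.0445, 0.0005, 0.18, 0, 0, 0, 0.03], [0.0445, 0.0005, 0.1855, 0, 0, 0, 0.03], [0.0445, 0.0005, 0.1855, 0, 0, 0, 0.03]],
  ],
)

```text
time_s: 7.55
eef_pos: [0.6687, -0.2041, 0.0122]
tcp_rot: [-1.892, -2.507, -0.001]
force: [0.1, -0.1, 0.1]
opening: 0.0414
gripper_force: 20.0
```

play_rows(
  moves=[
    [[0, 0, 0, 0, 0, 0, 0.03], [0, 0, 0, 0, 0, 0, 0.06], [0, 0, 0, 0, 0, 0, 0.0878], [0, 0, 0, 0, 0, 0, 0.0878], [0, 0, 0, 0, 0, 0, 0.0878], [0, 0, -0.04, 0, 0, 0, 0.0878], [0.02, 0, -0.09, 0, 0, 0, 0.0878], [0.06, 0, -0.12, 0, 0, 0, 0.0878]],
  ],
)

```text
time_s: 8.35
eef_pos: [0.6535, -0.1538, 0.1329]
tcp_rot: [1.898, 2.497, -0.001]
force: [0.5, 0.7, 0.6]
opening: 0.0872
gripper_force: 0.0
```

```bash
python3 - <<'E'
from h import *
p=cam('side'); W=cloud(p); o=finder.outline_of(p,'round_mid')
if o: print(rect(p,o[0]['mask'],.02,.04),o[0]['score'])
H=W[...,2]; m=(np.hypot(W[...,0]-.668,W[...,1]+.201)<.024)&(H>.015); print(W[m].mean(0),np.percentile(H[m],[50,95]))
plan((.483,.174,.2,15))
E
```

```text
(array([ 0.66540283, -0.20445538]), (41.07564163208008, 38.87675857543945), 69.07474517822266, np.int64(290)) 0.57
[ 0.65926253 -0.19811052  0.36575451] [0.41176301 0.50530729]
now [ 0.6557 -0.1444  0.1343] yaw 16.2 z [ 0.007  0.003 -1.   ] op 0.08775529010471886 F [0.5 0.3 0.1] t 8.45
(0.483, 0.174, 0.2, 15) -> [0.354, -0.0765, -0.066] [0.008, -0.001, 0.021] rows>= 7.4
```

play_rows(
  moves=[
    [[0.04, -0.009, -0.03, 0.008, 0, 0.02, 0.0878], [0.09, -0.02, -0.066, 0.008, 0, 0.02, 0.0878], [0.14, -0.03, -0.066, 0.008, 0, 0.02, 0.0878], [0.19, -0.041, -0.066, 0.008, 0, 0.02, 0.0878], [0.24, -0.052, -0.066, 0.008, 0, 0.02, 0.0878], [0.285, -0.062, -0.066, 0.008, 0, 0.02, 0.0878], [0.33, -0.072, -0.066, 0.008, 0, 0.02, 0.0878], [0.354, -0.0765, -0.066, 0.008, 0, 0.02, 0.0878]],
  ],
)

```text
time_s: 9.25
eef_pos: [0.4802, 0.1729, 0.1952]
tcp_rot: [-1.911, -2.486, 0.011]
force: [0.4, 0.7, 0.8]
opening: 0.0878
gripper_force: 0.0
```

```bash
python3 - <<'E'
from h import *
p=cam('wrist'); o=finder.outline_of(p,'square_mid')
if o: print(rect(p,o[0]['mask'],.088,.102),o[0]['score'])
plan((.483,.1727,.1,15),(.483,.1727,.079,15))
E
```

```text
(array([0.48295786, 0.17281032]), (52.079193115234375, 51.56076431274414), 14.681964874267578, np.int64(3604)) 0.73
now [0.4801 0.1745 0.1951] yaw 15.18 z [-0.009 -0.001 -1.   ] op 0.0880442713473122 F [ 0.2 -0.3  0.2] t 9.35
(0.483, 0.1727, 0.1, 15) -> [-0.0026, 0.0032, 0.095] [-0.009, -0.002, 0.003] rows>= 1.9
(0.483, 0.1727, 0.079, 15) -> [-0.0027, 0.0034, 0.116] [-0.009, -0.002, 0.003] rows>= 2.3
```

play_rows(
  moves=[
    [[-0.0027, 0.0033, 0.04, -0.009, -0.002, 0.003, 0.0878], [-0.0027, 0.0033, 0.075, -0.009, -0.002, 0.003, 0.0878], [-0.0027, 0.0033, 0.1, -0.009, -0.002, 0.003, 0.0878], [-0.0027, 0.0033, 0.116, -0.009, -0.002, 0.003, 0.0878], [-0.0027, 0.0033, 0.116, -0.009, -0.002, 0.003, 0.0878], [-0.0027, 0.0033, 0.116, -0.009, -0.002, 0.003, 0.06], [-0.0027, 0.0033, 0.116, -0.009, -0.002, 0.003, 0.04], [-0.0027, 0.0033, 0.116, -0.009, -0.002, 0.003, 0.04]],
  ],
  squeeze=12,
)

```text
time_s: 10.15
eef_pos: [0.4863, 0.168, 0.0807]
tcp_rot: [1.921, 2.482, 0.002]
force: [0.1, 0.3, 0.5]
opening: 0.0676
gripper_force: 0.0
```

play_rows(
  moves=[
    [[0, 0, 0, 0, 0, 0, 0.04], [0, 0, 0, 0, 0, 0, 0.04], [0, 0, 0, 0, 0, 0, 0.04]],
  ],
  squeeze=20,
)

```text
time_s: 10.45
eef_pos: [0.4857, 0.1682, 0.0802]
tcp_rot: [1.921, 2.483, 0.001]
force: [-1.6, -1.0, 5.0]
opening: 0.0519
gripper_force: 20.0
```

```bash
python3 - <<'E'
from h import *
plan((.483,.1727,.16,15),(.672,-.035,.18,15))
E
```

```text
now [0.4857 0.1682 0.0802] yaw 14.56 z [ 0.002 -0.001 -1.   ] op 0.05188709651621613 F [-1.6 -1.   5. ] t 10.45
(0.483, 0.1727, 0.16, 15) -> [0.0049, -0.0013, -0.0798] [0.002, 0.002, -0.008] rows>= 1.6
(0.672, -0.035, 0.18, 15) -> [-0.2436, 0.1294, -0.0992] [0.002, 0.002, -0.008] rows>= 5.9
```

play_rows(
  moves=[
    [[0, 0, -0.04, 0, 0, 0, 0.04], [0, 0, -0.08, 0, 0, 0, 0.04], [-0.04, 0.021, -0.1, 0, 0, 0, 0.04], [-0.08, 0.042, -0.1, 0, 0, 0, 0.04], [-0.12, 0.063, -0.1, 0, 0, 0, 0.04], [-0.16, 0.085, -0.1, 0, 0, 0, 0.04], [-0.2, 0.106, -0.1, 0, 0, 0, 0.04], [-0.235, 0.125, -0.1, 0, 0, 0, 0.04]],
  ],
)

```text
time_s: 11.25
eef_pos: [0.6663, -0.03, 0.1801]
tcp_rot: [1.921, 2.483, -0.001]
force: [-0.0, 0.0, 0.1]
opening: 0.0515
gripper_force: 20.0
```

play_rows(
  moves=[
    [[-0.012, 0.005, 0, 0, 0, 0, 0.04], [-0.012, 0.005, 0, 0, 0, 0, 0.04], [-0.012, 0.005, 0, 0, 0, 0, 0.04]],
  ],
)

```text
time_s: 11.55
eef_pos: [0.6723, -0.0369, 0.1798]
tcp_rot: [1.921, 2.485, -0.001]
force: [0.6, -0.8, -0.9]
opening: 0.0517
gripper_force: 20.0
```

```bash
python3 fr.py frame_square; python3 - <<'E'
from h import *
plan()
E
```

```text
now [ 0.6723 -0.0369  0.1798] yaw 14.6 z [ 0.    -0.001 -1.   ] op 0.05168065638429362 F [ 0.6 -0.8 -0.9] t 11.55
frame_square (array([0.65864752, 0.00907753]), (104.18815612792969, 103.3718490600586), 15.277202606201172, np.int64(5974)) 0.67
[]
now [ 0.6724 -0.036   0.1803] yaw 14.7 z [ 0.001 -0.    -1.   ] op 0.05166800203818446 F [ 0.2  0.3 -0.5] t 11.7
```

```bash
python3 - <<'E'
from h import *
plan((.6599,.0043,.1,15.3),(.6599,.0043,.0122,15.3))
E
```

```text
now [ 0.6724 -0.036   0.1803] yaw 14.7 z [ 0.001 -0.    -1.   ] op 0.05166800203818446 F [ 0.2  0.3 -0.5] t 11.7
(0.6599, 0.0043, 0.1, 15.3) -> [0.0422, -0.0019, 0.0802] [0.001, 0.001, -0.01] rows>= 1.8
(0.6599, 0.0043, 0.0122, 15.3) -> [0.0423, -0.002, 0.168] [0.001, 0.001, -0.01] rows>= 3.5
```

play_rows(
  moves=[
    [[0.022, -0.001, 0.04, 0, 0, -0.01, 0.04], [0.042, -0.002, 0.075, 0, 0, -0.01, 0.04], [0.042, -0.002, 0.11, 0, 0, -0.01, 0.04], [0.042, -0.002, 0.135, 0, 0, -0.01, 0.04], [0.042, -0.002, 0.153, 0, 0, -0.01, 0.04], [0.042, -0.002, 0.164, 0, 0, -0.01, 0.04], [0.042, -0.002, 0.168, 0, 0, -0.01, 0.04], [0.042, -0.002, 0.168, 0, 0, -0.01, 0.04]],
  ],
)

```text
time_s: 12.5
eef_pos: [0.6614, 0.0016, 0.0131]
tcp_rot: [1.908, 2.492, 0.0]
force: [-0.2, -0.5, -1.0]
opening: 0.0516
gripper_force: 20.0
```

play_rows(
  moves=[
    [[0, 0, 0, 0, 0, 0, 0.04], [0, 0, 0, 0, 0, 0, 0.065], [0, 0, 0, 0, 0, 0, 0.0878], [0, 0, 0, 0, 0, 0, 0.0878], [0, 0, -0.04, 0, 0, 0, 0.0878], [0, 0, -0.085, 0, 0, 0, 0.0878], [0, 0, -0.13, 0, 0, 0, 0.0878], [0, 0, -0.13, 0, 0, 0, 0.0878]],
  ],
)

```text
time_s: 13.3
eef_pos: [0.6649, 0.001, 0.1491]
tcp_rot: [1.904, 2.485, 0.011]
force: [0.6, -0.2, -0.6]
opening: 0.0881
gripper_force: 0.0
```

```bash
python3 - <<'E'
from h import *
p=cam('wrist'); cv2.imwrite('pics/w2.png',p['image']); o=finder.outline_of(p,'square_mid')
if o: print(rect(p,o[0]['mask'],.015,.04),o[0]['score'])
plan((.480,.173,.16,17))
E
```

```text
(array([0.65881708, 0.006363  ]), (51.741363525390625, 51.270057678222656), 14.75568962097168, np.int64(3177)) 0.81
now [0.6614 0.0018 0.1435] yaw 15.13 z [ 0.004 -0.001 -1.   ] op 0.08818605233295032 F [-0.4  0.6 -1.7] t 13.4
(0.48, 0.173, 0.16, 17) -> [0.2125, -0.1304, -0.0174] [0.004, 0.002, -0.033] rows>= 5.0
```

View pics/w2.png

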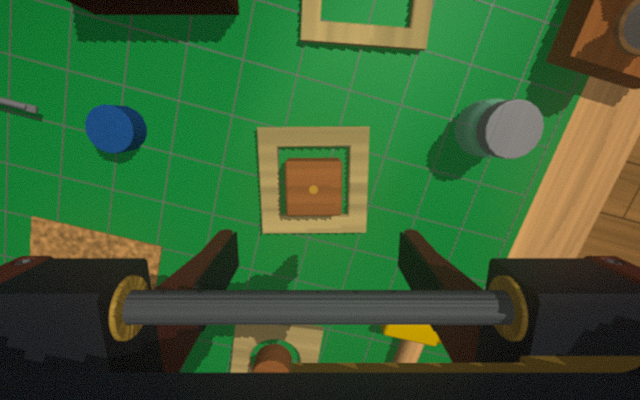

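play_rows(
  moves=[
    [[0.042, -0.026, -0.017, 0.004, 0, -0.033, 0.0878], [0.084, -0.052, -0.017, 0.004, 0, -0.033, 0.0878], [0.126, -0.078, -0.017, 0.004, 0, -0.033, 0.0878], [0.17, -0.104, -0.017, 0.004, 0, -0.033, 0.0878], [0.2, -0.122, -0.017, 0.004, 0, -0.033, 0.0878], [0.212, -0.13, -0.017, 0.004, 0, -0.033, 0.0878], [0.212, -0.13, -0.017, 0.004, 0, -0.033, 0.0878], [0.212, -0.13, -0.017, 0.004, 0, -0.033, 0.0878]],
  ],
)

```text
time_s: 14.2
eef_pos: [0.4797, 0.1719, 0.1579]
tcp_rot: [-1.868, -2.526, 0.008]
force: [-0.4, -0.5, 1.1]
opening: 0.0878
gripper_force: 0.0
```

```bash
python3 - <<'E'
from h import *
p=cam('wrist'); o=finder.outline_of(p,'oblong_mid')
if o: r=rect(p,o[0]['mask'],.06,.075); print(r,o[0]['score'])
plan((*r[0],.051,r[2]))
E
```

```text
(array([0.48057111, 0.17385818]), (62.13032531738281, 75.23201751708984), 17.697965621948242, np.int64(6659)) 0.59
now [0.4806 0.1712 0.1583] yaw 16.9 z [-0.002 -0.004 -1.   ] op 0.08755804248554766 F [-0.5 -0.1 -0. ] t 14.3
(np.float64(0.48057110595703123), np.float64(0.17385818481445312), 0.051, 17.697965621948242) -> [0.0029, 0.0011, 0.1073] [-0.003, 0.003, -0.014] rows>= 2.1
```

play_rows(
  moves=[
    [[0.003, 0.001, 0.035, -0.003, 0.003, -0.014, 0.0878], [0.003, 0.001, 0.07, -0.003, 0.003, -0.014, 0.0878], [0.003, 0.001, 0.095, -0.003, 0.003, -0.014, 0.0878], [0.003, 0.001, 0.107, -0.003, 0.003, -0.014, 0.0878], [0.003, 0.001, 0.107, -0.003, 0.003, -0.014, 0.0878], [0.003, 0.001, 0.107, -0.003, 0.003, -0.014, 0.065], [0.003, 0.001, 0.107, -0.003, 0.003, -0.014, 0.05], [0.003, 0.001, 0.107, -0.003, 0.003, -0.014, 0.05]],
  ],
  squeeze=12,
)

```text
time_s: 15.1
eef_pos: [0.4806, 0.1758, 0.0528]
tcp_rot: [-1.851, -2.539, -0.004]
force: [-0.7, -0.0, 0.3]
opening: 0.067
gripper_force: 0.0
```

play_rows(
  moves=[
    [[0, 0, 0, 0, 0, 0, 0.05], [0, 0, 0, 0, 0, 0, 0.05], [0, 0, 0, 0, 0, 0, 0.05]],
  ],
  squeeze=22,
)

```text
time_s: 15.4
eef_pos: [0.4805, 0.1758, 0.0526]
tcp_rot: [-1.85, -2.538, -0.004]
force: [-1.5, -0.4, 6.8]
opening: 0.0621
gripper_force: 22.0
```

```bash
python3 - <<'E'
from h import *
plan((.48,.174,.16,15),(.67,.14,.16,12.3))
E
```

```text
now [0.4805 0.1758 0.0526] yaw 17.82 z [ 0.001  0.002 -1.   ] op 0.06211074153097848 F [-1.5 -0.4  6.8] t 15.4
(0.48, 0.174, 0.16, 15) -> [-0.0014, -0.0008, -0.1074] [0.002, -0.002, 0.049] rows>= 2.1
(0.67, 0.14, 0.16, 12.3) -> [-0.0919, 0.1697, -0.1073] [0.002, -0.002, 0.096] rows>= 4.4
```

play_rows(
  moves=[
    [[0, 0, -0.04, 0, 0, 0, 0.05], [0, 0, -0.08, 0, 0, 0, 0.05], [-0.02, 0.04, -0.107, 0, 0, 0.03, 0.05], [-0.04, 0.08, -0.107, 0, 0, 0.05, 0.05], [-0.06, 0.12, -0.107, 0, 0, 0.07, 0.05], [-0.08, 0.155, -0.107, 0, 0, 0.096, 0.05], [-0.092, 0.17, -0.107, 0, 0, 0.096, 0.05], [-0.092, 0.17, -0.107, 0, 0, 0.096, 0.05]],
  ],
)

```text
time_s: 16.2
eef_pos: [0.6716, 0.1376, 0.1581]
tcp_rot: [1.973, 2.444, -0.001]
force: [0.1, -0.2, -1.8]
opening: 0.0617
gripper_force: 22.0
```

play_rows(
  moves=[
    [[0, 0, 0, 0, 0, 0, 0.05], [0, 0, 0, 0, 0, 0, 0.05]],
  ],
)

```text
time_s: 16.4
eef_pos: [0.6683, 0.1406, 0.1583]
tcp_rot: [-1.968, -2.446, 0.0]
force: [0.7, -0.1, -1.3]
opening: 0.0619
gripper_force: 22.0
```

```bash
python3 fr.py frame_oblong
```

```text
now [0.6683 0.1406 0.1583] yaw 12.38 z [-0.002  0.002 -1.   ] op 0.06189758209440799 F [ 0.7 -0.1 -1.3] t 16.4
frame_oblong (array([0.65594568, 0.20453592]), (110.21192169189453, 112.28790283203125), 11.398542404174805, np.int64(6128)) 0.7
[]
```

```bash
python3 - <<'E'
from h import *
plan((.6567,.2004,.0126,11.7))
E
```

```text
now [0.6688 0.1406 0.1588] yaw 12.38 z [-0.001  0.002 -1.   ] op 0.06161560529085384 F [ 0.3 -0.4 -1.3] t 16.55
(0.6567, 0.2004, 0.0126, 11.7) -> [0.0607, 0.001, 0.1463] [-0.0, -0.002, 0.012] rows>= 3.2
```

play_rows(
  moves=[
    [[0.03, 0, 0.03, 0, 0, 0.012, 0.05], [0.06, 0.001, 0.06, 0, 0, 0.012, 0.05], [0.0605, 0.001, 0.09, 0, -0.002, 0.012, 0.05], [0.0605, 0.001, 0.115, 0, -0.002, 0.012, 0.05], [0.0605, 0.001, 0.132, 0, -0.002, 0.012, 0.05], [0.0605, 0.001, 0.142, 0, -0.002, 0.012, 0.05], [0.0605, 0.001, 0.1463, 0, -0.002, 0.012, 0.05], [0.0605, 0.001, 0.1463, 0, -0.002, 0.012, 0.05]],
  ],
)

```text
time_s: 17.35
eef_pos: [0.6583, 0.1989, 0.0133]
tcp_rot: [1.985, 2.434, 0.0]
force: [0.9, 0.3, -0.6]
opening: 0.0615
gripper_force: 22.0
```

play_rows(
  moves=[
    [[0, 0, 0, 0, 0, 0, 0.05], [0, 0, 0, 0, 0, 0, 0.07], [0, 0, 0, 0, 0, 0, 0.0878], [0, 0, 0, 0, 0, 0, 0.0878], [0, 0, -0.04, 0, 0, 0, 0.0878], [0, 0, -0.085, 0, 0, 0, 0.0878], [0, 0, -0.13, 0, 0, 0, 0.0878], [0, 0, -0.13, 0, 0, 0, 0.0878]],
  ],
)

```text
time_s: 18.15
eef_pos: [0.6621, 0.1997, 0.1496]
tcp_rot: [1.981, 2.429, 0.014]
force: [-0.2, 0.3, 0.1]
opening: 0.0882
gripper_force: 0.0
```

```bash
python3 - <<'E'
from h import *
p=cam('wrist'); cv2.imwrite('pics/w3.png',p['image'])
for t,a,b in [('oblong_mid',.015,.04),('frame_oblong',.004,.012)]:
    o=finder.outline_of(p,t)
    if o: print(t,rect(p,o[0]['mask'],a,b),o[0]['score'])
plan((.455,.28,.22,16))
E
```

```text
oblong_mid (array([0.65776398, 0.19693579]), (62.054771423339844, 75.06596374511719), 11.651039123535156, np.int64(5378)) 0.61
frame_oblong (array([0.65705243, 0.19871863]), (110.36817169189453, 123.83808135986328), 11.304169654846191, np.int64(6598)) 0.83
now [0.6573 0.1995 0.142 ] yaw 11.64 z [-0.    -0.001 -1.   ] op 0.08778755740023227 F [-0.4 -0.1 -0.3] t 18.3
(0.455, 0.28, 0.22, 16) -> [0.1196, -0.182, -0.078] [-0.001, 0.001, -0.076] rows>= 4.6
```

View pics/w3.png

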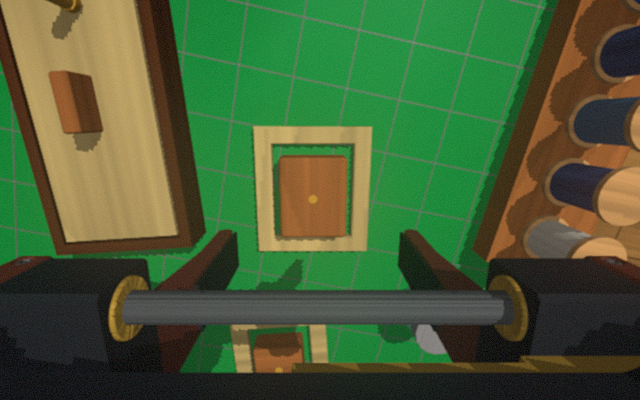

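play_rows(
  moves=[
    [[0.02, -0.03, -0.03, 0, 0, -0.02, 0.06], [0.04, -0.065, -0.05, 0, 0, -0.04, 0.05], [0.065, -0.1, -0.06, 0, 0, -0.06, 0.04], [0.09, -0.137, -0.06, 0, 0, -0.076, 0.04], [0.112, -0.17, -0.06, 0, 0, -0.076, 0.04], [0.12, -0.182, -0.06, 0, 0, -0.076, 0.04], [0.12, -0.182, -0.06, 0, 0, -0.076, 0.04], [0.12, -0.182, -0.06, 0, 0, -0.076, 0.04]],
  ],
)

```text
time_s: 19.1
eef_pos: [0.4553, 0.2797, 0.2014]
tcp_rot: [1.89, 2.508, -0.004]
force: [-0.1, -0.7, 0.1]
opening: 0.0399
gripper_force: 0.0
```

```bash
cat > t.py <<'E'
from h import *
p=cam('wrist'); cv2.imwrite('pics/w4.png',p['image']); W=cloud(p); H=W[...,2]
o=finder.outline_of(p,'tab_post'); print(len(o))
near=np.hypot(W[...,0]-.45,W[...,1]-.32)<.08
P=W[near&(H>.070)&(H<.08)]; print('post',P.mean(0),P.min(0),P.max(0),len(P))
if o:
    P=W[o[0]['mask']&(H>.045)&(H<.053)]; print('bar',cv2.minAreaRect((P[:,:2]*1000).astype(np.float32)))
o=finder.outline_of(p,'cover_mid'); print(rect(p,o[0]['mask'],.035,.044))
plan()
E
python3 t.py
```

```text
1
post [0.45118071 0.30969465 0.07445444] [0.4452201  0.24070456 0.07002475] [0.46402934 0.31760515 0.07643314] 139
bar ((442.9972229003906, 328.8750305175781), (15.633277893066406, 37.703311920166016), 25.248470306396484)
(array([0.46477591, 0.24395401]), (102.22346496582031, 162.28208923339844), 16.2160701751709, np.int64(11709))
now [0.4565 0.2792 0.2018] yaw 15.86 z [ 0.    -0.002 -1.   ] op 0.040176082687736925 F [-0.1  0.6  0.6] t 19.25
```

View pics/w4.png

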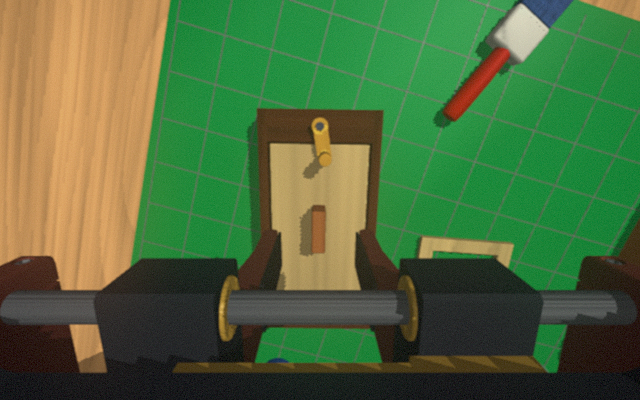

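```bash
python3 - <<'E'
from h import *
plan((.451,.3113,.09,16),(.451,.3113,.056,16))
E
```

```text
now [0.4565 0.2792 0.2018] yaw 15.86 z [ 0.    -0.002 -1.   ] op 0.040176082687736925 F [-0.1  0.6  0.6] t 19.25
(0.451, 0.3113, 0.09, 16) -> [0.0326, 0.0036, 0.1118] [-0.0, 0.002, -0.002] rows>= 2.3
(0.451, 0.3113, 0.056, 16) -> [0.0327, 0.0036, 0.1458] [-0.0, 0.002, -0.002] rows>= 3.0
```

play_rows(
  moves=[
    [[0.02, 0.003, 0.03, 0, 0.002, 0, 0.04], [0.032, 0.0035, 0.07, 0, 0.002, 0, 0.04], [0.0325, 0.0035, 0.11, 0, 0.002, 0, 0.04], [0.0325, 0.0035, 0.135, 0, 0.002, 0, 0.04], [0.0325, 0.0035, 0.146, 0, 0.002, 0, 0.04], [0.0325, 0.0035, 0.146, 0, 0.002, 0, 0.02], [0.0325, 0.0035, 0.146, 0, 0.002, 0, 0.005], [0.0325, 0.0035, 0.146, 0, 0.002, 0, 0.005]],
  ],
  squeeze=8,
)

```text
time_s: 20.05
eef_pos: [0.451, 0.3127, 0.0577]
tcp_rot: [-1.891, -2.508, -0.005]
force: [-0.4, -1.0, 0.5]
opening: 0.0201
gripper_force: 0.0
```

play_rows(
  moves=[
    [[0, 0, 0, 0, 0, 0, 0.005], [0, 0, 0, 0, 0, 0, 0.005], [0, 0, 0, 0, 0, 0, 0.005]],
  ],
)

```text
time_s: 20.35
eef_pos: [0.4509, 0.3127, 0.0574]
tcp_rot: [-1.891, -2.508, -0.005]
force: [1.2, -1.6, 6.7]
opening: 0.012
gripper_force: 8.0
```

```bash
python3 - <<'E'
from h import *
s=ctrl.sense(); p0=s['eef_pos']; piv=np.array([.4387,.3392])
q=np.array(p0[:2])-piv; th0=np.degrees(np.arctan2(q[1],q[0])); r=np.hypot(*q); print(th0,r)
v=.030*q/r; c=np.array(p0[:2])-v
ts=[]
for th in np.linspace(th0,17,9)[1:]:
    a=np.radians(th); ts.append((*(c+.030*np.array([np.cos(a),np.sin(a)])),p0[2],16))
plan(*ts)
E
```

```text
-65.26407279765145 0.029144166774125086
now [0.4509 0.3127 0.0574] yaw 15.97 z [ 0.002  0.002 -1.   ] op 0.01199656519675732 F [ 1.2 -1.6  6.7] t 20.35
(np.float64(0.4555573020582869), np.float64(0.3154084341215645), np.float64(0.05735340963622641), 16) -> [0.0013, 0.0052, 0.0] [0.002, -0.002, -0.001] rows>= 0.1
(np.float64(0.45966658868380283), np.float64(0.3188761900390155), np.float64(0.05735340963622641), 16) -> [0.0035, 0.0101, 0.0] [0.002, -0.002, -0.001] rows>= 0.2
(np.float64(0.46309084139033685), np.float64(0.3230217974824977), np.float64(0.05735340963622641), 16) -> [0.0065, 0.0146, 0.0] [0.002, -0.002, -0.001] rows>= 0.3
(np.float64(0.46572005960693713), np.float64(0.32771208310739924), np.float64(0.05735340963622641), 16) -> [0.0103, 0.0184, 0.0001] [0.002, -0.002, -0.001] rows>= 0.4
(np.float64(0.4674697824220503), np.float64(0.33279637634677217), np.float64(0.05735340963622641), 16) -> [0.0147, 0.0215, 0.0001] [0.002, -0.002, -0.001] rows>= 0.5
(np.float64(0.4682838018028104), np.float64(0.3381113495472133), np.float64(0.05735340963622641), 16) -> [0.0196, 0.0237, 0.0001] [0.002, -0.002, -0.001] rows>= 0.6
(np.float64(0.4681359682198679), np.float64(0.3434862647005357), np.float64(0.05735340963622641), 16) -> [0.0248, 0.025, 0.0001] [0.002, -0.002, -0.001] rows>= 0.7
(np.float64(0.46703103067393154), np.float64(0.3487484582254111), np.float64(0.05735340963622641), 16) -> [0.0302, 0.0254, 0.0001] [0.002, -0.002, -0.001] rows>= 0.8
```

play_rows(
  moves=[
    [[0.0013, 0.0052, 0, 0, 0, 0, 0.005], [0.0035, 0.0101, 0, 0, 0, 0, 0.005], [0.0065, 0.0146, 0, 0, 0, 0, 0.005], [0.0103, 0.0184, 0, 0, 0, 0, 0.005], [0.0147, 0.0215, 0, 0, 0, 0, 0.005], [0.0196, 0.0237, 0, 0, 0, 0, 0.005], [0.0248, 0.025, 0, 0, 0, 0, 0.005], [0.0302, 0.0254, 0, 0, 0, 0, 0.005]],
  ],
)

```text
time_s: 21.15
eef_pos: [0.4677, 0.3482, 0.0569]
tcp_rot: [1.891, 2.507, 0.004]
force: [5.6, -1.5, 0.8]
opening: 0.0114
gripper_force: 8.0
```

play_rows(
  moves=[
    [[0, 0, 0, 0, 0, 0, 0.005], [0, 0, 0, 0, 0, 0, 0.005], [0, 0, 0, 0, 0, 0, 0.02], [0, 0, 0, 0, 0, 0, 0.026], [0, 0, -0.04, 0, 0, 0, 0.026], [-0.02, 0, -0.09, 0, 0, 0, 0.04], [-0.07, -0.005, -0.13, 0, 0, 0, 0.04], [-0.1, -0.01, -0.13, 0, 0, 0, 0.04]],
  ],
)

```text
time_s: 21.95
eef_pos: [0.4846, 0.2504, 0.189]
tcp_rot: [-1.887, -2.511, -0.007]
force: [0.7, -0.8, -0.3]
opening: 0.0399
gripper_force: 0.0
```

play_rows(
  moves=[
    [[-0.01, -0.01, 0, 0, 0, 0, 0.04], [-0.01, -0.01, 0, 0, 0, 0, 0.04], [-0.01, -0.01, 0, 0, 0, 0, 0.04]],
  ],
)

```text
time_s: 22.25
eef_pos: [0.4758, 0.2383, 0.1854]
tcp_rot: [-1.887, -2.508, 0.001]
force: [0.2, 0.9, -0.5]
opening: 0.0398
gripper_force: 0.0
```

```bash
sed -i 's/w4/w5/' t.py; cat >> t.py <<'E'
m=(H>.060)&(H<.072)&(np.hypot(W[...,0]-.464,W[...,1]-.243)<.04); print('grip',rect(p,m,.064,.072))
E
python3 t.py
```

```text
1
post [0.46783958 0.34084009 0.07427223] [0.45788912 0.24292481 0.07007713] [0.47362356 0.34831591 0.07616472] 186
bar ((452.39312744140625, 340.80078125), (43.317527770996094, 14.968992233276367), 8.31416130065918)
(array([0.4686824 , 0.22649286]), (103.18733215332031, 198.50233459472656), 14.876834869384766, np.int64(17415))
now [0.4763 0.2387 0.1853] yaw 16.15 z [-0.002  0.    -1.   ] op 0.04026000235336853 F [ 0.4 -0.2  0. ] t 22.4
grip (array([0.46481281, 0.24108141]), (13.79436206817627, 43.29948425292969), 15.810528755187988, np.int64(755))
```

View pics/w5.png

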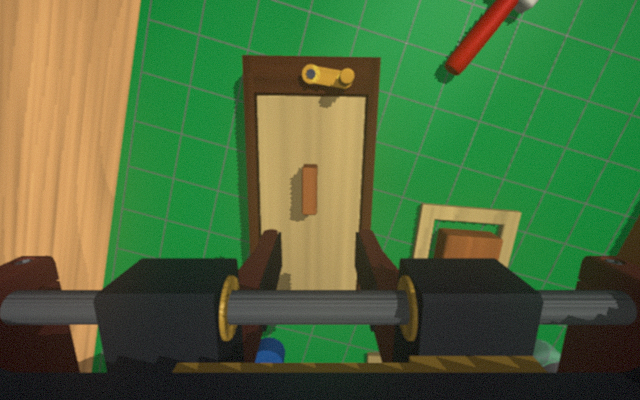

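```bash
python3 - <<'E'
from h import *
plan((.467,.2334,.1,15.8),(.467,.2334,.046,15.8))
E
```

```text
now [0.4763 0.2387 0.1853] yaw 16.15 z [-0.002  0.    -1.   ] op 0.04026000235336853 F [ 0.4 -0.2  0. ] t 22.4
(0.467, 0.2334, 0.1, 15.8) -> [-0.0026, -0.0103, 0.0854] [-0.002, -0.001, 0.006] rows>= 1.7
(0.467, 0.2334, 0.046, 15.8) -> [-0.0026, -0.0102, 0.1394] [-0.002, -0.001, 0.006] rows>= 2.8
```

play_rows(
  moves=[
    [[-0.0026, -0.0103, 0.03, -0.002, 0, 0.006, 0.04], [-0.0026, -0.0103, 0.07, -0.002, 0, 0.006, 0.04], [-0.0026, -0.0103, 0.1, -0.002, 0, 0.006, 0.04], [-0.0026, -0.0103, 0.125, -0.002, 0, 0.006, 0.04], [-0.0026, -0.0103, 0.138, -0.002, 0, 0.006, 0.04], [-0.0026, -0.0103, 0.139, -0.002, 0, 0.006, 0.04], [-0.0026, -0.0103, 0.139, -0.002, 0, 0.006, 0.02], [-0.0026, -0.0103, 0.139, -0.002, 0, 0.006, 0.005]],
  ],
  squeeze=15,
)

```text
time_s: 23.2
eef_pos: [0.4686, 0.2323, 0.0482]
tcp_rot: [1.898, 2.503, 0.006]
force: [0.2, -0.2, 0.8]
opening: 0.0273
gripper_force: 0.0
```

play_rows(
  moves=[
    [[0, 0, 0, 0, 0, 0, 0.005], [0, 0, 0, 0, 0, 0, 0.005], [0, 0, 0, 0, 0, 0, 0.005], [0, 0, 0, 0, 0, 0, 0.005]],
  ],
  squeeze=50,
)

```text
time_s: 23.6
eef_pos: [0.4684, 0.2322, 0.0481]
tcp_rot: [1.899, 2.502, 0.006]
force: [-2.6, 0.8, 6.2]
opening: 0.0139
gripper_force: 50.0
```

```bash
python3 - <<'E'
from h import *
plan()
E
```

```text
now [0.4684 0.2322 0.0481] yaw 15.62 z [ 0.003  0.003 -1.   ] op 0.013918048415711232 F [-2.6  0.8  6.2] t 23.6
```

play_rows(
  moves=[
    [[0, 0, -0.005, 0, 0, 0, 0.005], [0, 0, -0.012, 0, 0, 0, 0.005], [0, 0, -0.022, 0, 0, 0, 0.005], [0, 0, -0.035, 0, 0, 0, 0.005], [0, 0, -0.055, 0, 0, 0, 0.005], [0, 0, -0.08, 0, 0, 0, 0.005], [0, 0, -0.1, 0, 0, 0, 0.005], [0, 0, -0.1, 0, 0, 0, 0.005]],
  ],
)

```text
time_s: 24.4
eef_pos: [0.4693, 0.2324, 0.1503]
tcp_rot: [1.898, 2.502, 0.012]
force: [-0.0, 0.2, -2.0]
opening: 0.0139
gripper_force: 50.0
```

```bash
python3 - <<'E'
from h import *
p=cam('side'); cv2.imwrite('pics/s1.png',p['image'])
o=finder.outline_of(p,'cover_mid'); W=cloud(p)
if o:
    P=W[o[0]['mask']]; P=P[(P[:,2]>.11)&(P[:,2]<.16)]; 
    for _ in range(4):
        c=P.mean(0); n=np.linalg.svd(P-c,full_matrices=False)[2][2]; e=(P-c)@n; P=P[np.abs(e)<max(.002,e.std())]
    print(c,n,len(P)); print(cv2.minAreaRect((P[:,:2]*1000).astype(np.float32)))
plan((.44,.0,.14,8),(.465,-.215,.12,0))
E
```

```text
[0.46854174 0.20654594 0.14425845] [-0.00315134 -0.00338105  0.99998932] 1376
((468.1287536621094, 224.6780242919922), (100.89271545410156, 202.23501586914062), 15.367680549621582)
now [0.4675 0.2318 0.1475] yaw 15.66 z [ 0.002  0.002 -1.   ] op 0.013562336467969848 F [ 0.   0.1 -1.7] t 24.5
(0.44, 0.0, 0.14, 8) -> [-0.2158, -0.0891, 0.0069] [0.003, -0.002, 0.134] rows>= 4.7
(0.465, -0.215, 0.12, 0) -> [-0.4296, -0.1231, 0.0264] [0.002, -0.002, 0.273] rows>= 9.0
```

View pics/s1.png

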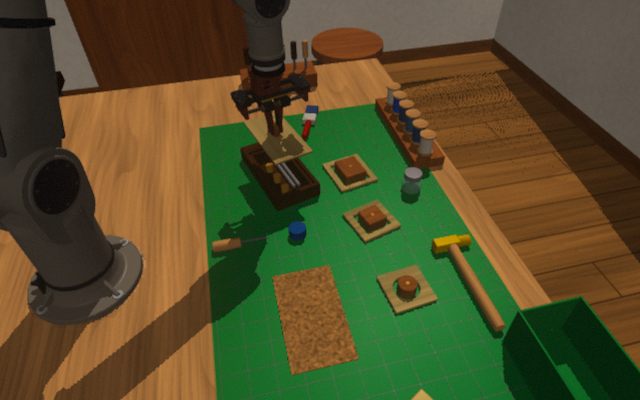

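play_rows(
  moves=[
    [[-0.025, -0.01, 0, 0.002, -0.002, 0.02, 0.005], [-0.06, -0.024, 0, 0.002, -0.002, 0.05, 0.005], [-0.1, -0.04, 0, 0.002, -0.002, 0.08, 0.005], [-0.14, -0.056, 0, 0.002, -0.002, 0.11, 0.005], [-0.18, -0.07, 0, 0.002, -0.002, 0.14, 0.005], [-0.22, -0.085, 0, 0.002, -0.002, 0.17, 0.005], [-0.26, -0.095, 0, 0.002, -0.002, 0.2, 0.005], [-0.3, -0.102, 0, 0.002, -0.002, 0.23, 0.005]],
  ],
)

```text
time_s: 25.3
eef_pos: [0.4481, -0.087, 0.1458]
tcp_rot: [-2.175, -2.265, 0.003]
force: [1.1, 0.1, -0.4]
opening: 0.0138
gripper_force: 50.0
```

```bash
python3 - <<'E'
from h import *
plan((.4595,-.205,.1,0.2),(.4595,-.205,.0171,0.2))
E
```

```text
now [ 0.4481 -0.087   0.1458] yaw 2.32 z [-0.003 -0.001 -1.   ] op 0.013813225126508101 F [ 1.1  0.1 -0.4] t 25.3
(0.4595, -0.205, 0.1, 0.2) -> [-0.1183, 0.0067, 0.0458] [-0.003, 0.001, 0.037] rows>= 2.5
(0.4595, -0.205, 0.0171, 0.2) -> [-0.1183, 0.0069, 0.1287] [-0.003, 0.001, 0.037] rows>= 3.5
```

play_rows(
  moves=[
    [[-0.035, 0.002, 0.01, -0.003, 0, 0.037, 0.005], [-0.075, 0.004, 0.02, -0.003, 0, 0.037, 0.005], [-0.105, 0.006, 0.035, -0.003, 0, 0.037, 0.005], [-0.118, 0.007, 0.05, -0.003, 0, 0.037, 0.005], [-0.118, 0.007, 0.07, -0.003, 0, 0.037, 0.005], [-0.118, 0.007, 0.08, -0.003, 0, 0.037, 0.005], [-0.118, 0.007, 0.08, -0.003, 0, 0.037, 0.005], [-0.118, 0.007, 0.08, -0.003, 0, 0.037, 0.005]],
  ],
)

```text
time_s: 26.1
eef_pos: [0.4619, -0.2023, 0.0668]
tcp_rot: [2.213, 2.227, 0.001]
force: [0.0, 0.1, -0.5]
opening: 0.0139
gripper_force: 50.0
```

```bash
python3 - <<'E'
from h import *
p=cam('side'); cv2.imwrite('pics/s2.png',p['image'])
o=finder.outline_of(p,'cover_mid'); W=cloud(p)
if o:
    P=W[o[0]['mask']]; P=P[(P[:,2]>.04)&(P[:,2]<.08)]
    for _ in range(4):
        c=P.mean(0); n=np.linalg.svd(P-c,full_matrices=False)[2][2]; e=(P-c)@n; P=P[np.abs(e)<max(.002,e.std())]
    print(c,n,len(P)); print(cv2.minAreaRect((P[:,:2]*1000).astype(np.float32)))
o=finder.outline_of(p,'pad')
if o: print('pad',rect(p,o[0]['mask'],-.003,.008))
plan((.4595,-.205,.0171,0.2))
E
```

```text
[ 0.45673355 -0.24514635  0.06076953] [-2.28073101e-05  6.89898771e-04  9.99999762e-01] 2754
((459.2207336425781, -209.46426391601562), (99.93756866455078, 200.2364501953125), 0.401185542345047)
pad (array([ 0.45851932, -0.22102179]), (130.4132843017578, 215.1348114013672), 0.3996351361274719, np.int64(2267))
now [ 0.4628 -0.2023  0.0675] yaw 0.38 z [ 0.004 -0.001 -1.   ] op 0.013770588200645034 F [-1.6 -1.2 -0.8] t 26.25
(0.4595, -0.205, 0.0171, 0.2) -> [-0.0026, -0.0035, 0.0504] [0.004, 0.001, 0.003] rows>= 1.0
```

View pics/s2.png

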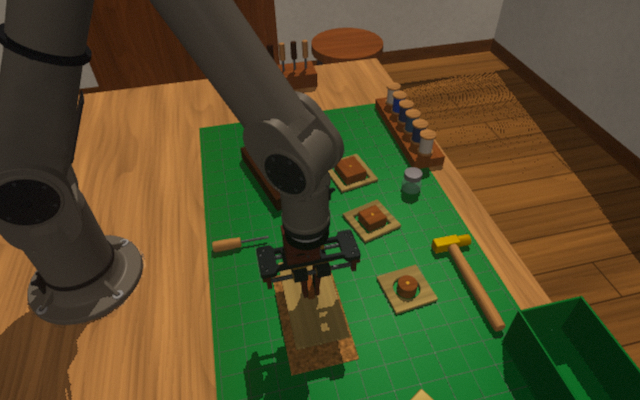

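play_rows(
  moves=[
    [[-0.0037, -0.001, 0.015, 0.002, 0, 0.002, 0.005], [-0.0037, -0.001, 0.028, 0.002, 0, 0.002, 0.005], [-0.0037, -0.001, 0.038, 0.002, 0, 0.002, 0.005], [-0.0037, -0.001, 0.045, 0.002, 0, 0.002, 0.005], [-0.0037, -0.001, 0.049, 0.002, 0, 0.002, 0.005], [-0.0037, -0.001, 0.05, 0.002, 0, 0.002, 0.005], [-0.0037, -0.001, 0.05, 0.002, 0, 0.002, 0.005]],
  ],
)

```text
time_s: 26.95
eef_pos: [0.4608, -0.2062, 0.017]
tcp_rot: [-2.217, -2.225, -0.0]
force: [-3.9, 1.2, 6.6]
opening: 0.0135
gripper_force: 50.0
```

play_rows(
  moves=[
    [[0, 0, 0, 0, 0, 0, 0.02], [0, 0, 0, 0, 0, 0, 0.035], [0, 0, 0, 0, 0, 0, 0.04], [0, 0, -0.03, 0, 0, 0, 0.04], [0, 0, -0.08, 0, 0, 0, 0.04], [0, 0, -0.13, 0, 0, 0, 0.04], [0, 0, -0.17, 0, 0, 0, 0.04], [0, 0, -0.17, 0, 0, 0, 0.04]],
  ],
)

```text
time_s: 27.75
eef_pos: [0.4644, -0.2076, 0.1916]
tcp_rot: [2.211, 2.219, 0.009]
force: [0.1, -0.2, -0.5]
opening: 0.0402
gripper_force: 0.0
```

```bash
python3 - <<'E'
from h import *
plan(); p=cam('wrist'); o=finder.outline_of(p,'cover_mid'); W=cloud(p); H=W[...,2]
if o:
    print('cover',rect(p,o[0]['mask'],.004,.016)); m=o[0]['mask']; P=W[m&(H>.004)&(H<.016)]; c=P.mean(0); print(c,np.linalg.svd(P-c,full_matrices=False)[2][2])
o=finder.outline_of(p,'pad')
if o: print('pad',rect(p,o[0]['mask'],-.003,.008))
p=cam('scene'); v=cv2.resize(p['image'][130:370,130:450],(800,600)); cv2.imwrite('pics/end.png',v)
E
```

```text
now [ 0.4644 -0.2076  0.1916] yaw 0.21 z [ 0.01  -0.002 -1.   ] op 0.04018232558150664 F [ 0.1 -0.2 -0.5] t 27.75
cover (array([ 0.45937442, -0.21460834]), (102.98184204101562, 204.28366088867188), 0.33391618728637695, np.int64(14983))
[ 0.46045839 -0.20363121  0.0095749 ] [-1.99671571e-04  5.01507847e-04  9.99999854e-01]
pad (array([ 0.45956882, -0.21463826]), (132.28543090820312, 232.72573852539062), 0.29658323526382446, np.int64(6046))
```

View pics/end.png

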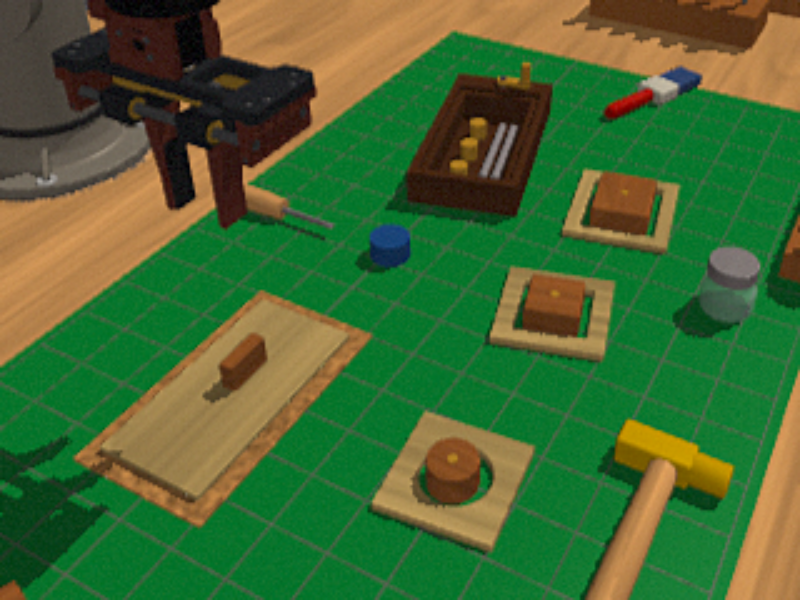

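The cover is centred on the pad (around 230,400), all three forms sit in their frames, and the tab is aside (520,80).

```bash
python3 -c "
from workcell import ctrl
print(ctrl.finish_job())"
```

```text
the job is handed in; nothing more can be done
None
```

I finished and handed in the job at about 28 s on the robot's clock: the round, square and oblong forms lie in their own frames, the swing tab is turned aside to roughly 1.45 rad, and the cover lies flat, grip up, within about 1 mm of the pad's centre; the hand-in returned no verdict.

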